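Close the storage jars with their own lids

TASK

The four dark stoneware storage jars were left open after cooking and their bamboo lids lie about among the other things. Pick out the lids and put each one on the jar it fits, smallest to smallest and so on up to the largest, seal fully inside the mouth and disc flat on the rim; set the lids down rather than drop them, and leave the jars and everything else standing where they are.

Things in the scene. Friction and masses are not known exactly. Their poses are not given: they have to be found in the camera images.
- lid_small: Small of four round bamboo lids, lying knob up. Disc 50 mm across, 9 mm thick; under it a pale push-in seal 34 mm across, 10 mm deep, foot tapered; on top in the middle a darker knob 28 mm tall, 21 mm across (25 mm bead at its top). Origin: centre of the seal's underside, z up: disc at z = 10 to 19 mm, knob 19 to 47 mm. About 30 g.
- lid_medium: Medium of four round bamboo lids, lying knob up. Disc 62 mm across, 9 mm thick; under it a pale push-in seal 46 mm across, 10 mm deep, foot tapered; on top in the middle a darker knob 28 mm tall, 21 mm across (25 mm bead at its top). Origin: centre of the seal's underside, z up: disc at z = 10 to 19 mm, knob 19 to 47 mm. About 45 g.
- lid_large: Large of four round bamboo lids, lying knob up. Disc 74 mm across, 9 mm thick; under it a pale push-in seal 58 mm across, 10 mm deep, foot tapered; on top in the middle a darker knob 28 mm tall, 21 mm across (25 mm bead at its top). Origin: centre of the seal's underside, z up: disc at z = 10 to 19 mm, knob 19 to 47 mm. About 60 g.
- lid_largest: Largest of four round bamboo lids, lying knob up. Disc 86 mm across, 9 mm thick; under it a pale push-in seal 70 mm across, 10 mm deep, foot tapered; on top in the middle a darker knob 28 mm tall, 21 mm across (25 mm bead at its top). Origin: centre of the seal's underside, z up: disc at z = 10 to 19 mm, knob 19 to 47 mm. About 75 g.
- jar_small: Small of four open, empty, dark blue-green stoneware jars with a bare clay foot: 52 mm across, 58 mm tall, mouth 40 mm across (wall 6 mm), standing loose. Origin: centre of its underside, z up; rim at z = 58 mm. lid_small belongs on it: seated, its disc lies flat on the rim and its origin is 48 mm above the jar's.
- jar_medium: Medium of four open, empty, dark blue-green stoneware jars with a bare clay foot: 64 mm across, 66 mm tall, mouth 52 mm across (wall 6 mm), standing loose. Origin: centre of its underside, z up; rim at z = 66 mm. lid_medium belongs on it: seated, its disc lies flat on the rim and its origin is 56 mm above the jar's.
- jar_large: Large of four open, empty, dark blue-green stoneware jars with a bare clay foot: 76 mm across, 74 mm tall, mouth 64 mm across (wall 6 mm), standing loose. Origin: centre of its underside, z up; rim at z = 74 mm. lid_large belongs on it: seated, its disc lies flat on the rim and its origin is 64 mm above the jar's.
- jar_largest: Largest of four open, empty, dark blue-green stoneware jars with a bare clay foot: 88 mm across, 82 mm tall, mouth 76 mm across (wall 6 mm), standing loose. Origin: centre of its underside, z up; rim at z = 82 mm. lid_largest belongs on it: seated, its disc lies flat on the rim and its origin is 72 mm above the jar's.
- tin: A closed food tin, 86 mm across and 40 mm tall, with a bare metal top, on the chopping board; a bystander. Origin: centre of its underside.
- preserve_jar: A closed glass preserve jar with a white lid, 68 mm across and 84 mm tall; a bystander. Origin: centre of its underside.

How it is judged:
By the outcome, as a careful person would: the job done as asked, in the order asked, and still so for the second after the job is handed in, with the robot touching nothing.
It also fails if it takes over 99 s, if anything falls off the work surface, if the arm or the gripper's body presses on something with over 40 N, if the wrist force passes 120 N, or if a joint passes its speed limit or range.

ROBOT

A 6-joint arm with a two-finger parallel gripper is mounted at the origin on a cart in front of the work surface, level with it; the furniture and walls round the work are solid. World frame = base frame: x ahead of the robot, y to its left, z up, the work surface at z = 0. Lengths are in m, angles in rad, forces in N, time in s.
With the tool pointing down it reaches from about 0.3 to 0.875 m from the base axis. Payload 6.4 kg.
Tool frame: the origin (TCP) lies at the very end of the fingers, on their centre line; the grasp point (between the pads) lies 19 mm behind it; z points along the fingers, y is the line along which they close (so a half turn about z gives the same grasp; the last joint's range is limited). The gripper opens to 85 mm and grips with 20 to 120 N. Pads are 22 mm wide; open, the fingers measure 114 mm over their backs; the gripper's body (76 mm by 85 mm) begins 54 mm behind the grasp point. The pads swing forward as they close: fully open they stand 13 mm farther back than shut.
Start: joints at [-1.429, 0.181, 1.607, -0, 1.354, -0.206], TCP at [0.196, -0.541, 0.192] pointing down, gripper open.
Joint ranges: [-2.99, 2.99], [-0.89, 2.07], [0.3, 2.58], [-1.14, 4.28], [0, 2.63], [-3.12, 3.12]. Speed limits (rad/s): [2.57, 2.57, 3.01, 3.14, 3.14, 3.14].

INTERFACE

Orientations are given as a unit quaternion [w, x, y, z].
In Python, from bench import ctrl gives the robot as it stands.
- The arm moves only by the tool jog_arm, never from a script. Its argument "series" is a list that holds one entry, the list of rows, each a list of 7 numbers: the shift along the tool's x, y, z in mm, then the turn, a rotation vector about the tool's x, y, z in rad, then the finger opening in mm, from 0 to 85.4. In form: [[[tx, ty, tz, rx, ry, rz, gripper], ...]]. A call has exactly 10 rows; each row shifts and turns the commanded pose from where the row before left it, along the tool's axes as they then stand; what a row does not reach is not made up. A row lasts 1/10 s, in which the tool goes at most 50 mm and 8.59 degrees, less where a joint would pass 70% of its speed; a pose out of reach is approached as far as the arm can. A call with a gripper value outside its range is refused whole. The fingers move at their own pace and stop on an object; the grip force is fixed at half the most. Time passes only in rows, so rows that do not move let the fingers close, or fill a call up. It gives the time, the measured TCP pose, the force, the opening and the grip force at its end, in the units of the state.
- ctrl.get_obs(): the state, without advancing time (a new reading comes with each control period).
- ctrl.camera(name): name is "side" or "top" or "wrist"; returns a dict with "frame" (420x560x3 uint8, blue, green, red), "z_map" (420x560 float32, m along the optical axis (not along the pixel's ray), 0 where there is no reading), "fx", "fy", "cx", "cy" (pixels), "xyz" and "rotation" of the camera in the world. Camera axes: x right, y down, z forward; pixel columns grow to the right and rows downward; lengths in m; the calibration is good to about 2 mm. A picture is of the moment at which its call begins.
- ctrl.hand_in(): hands the job in; it is judged then, once.
The state is a dict: "time_s": time; "q": joint angles; "dq": joint speeds; "joint_efforts": joint torques, N m; "eef_pos": TCP position; "eef_rot": TCP orientation; "wrist_force": force on the tool from outside, world axes, zero at the start; "torque": the same for the moment, N m; "opening": opening from 0.0 (shut) to 1.0 (fully open); "grasp_force": force on a finger pad.
Only numpy, scipy, OpenCV 4.12 (cv2) and the standard library are available. Lean on these libraries where they do the work, as an engineer would, in place of code of your own. Each camera call takes 0.05 s, during which the arm holds its last target. There are 200 camera calls.

## Working session

There is one attempt and no reset: what is moved stays moved. The work goes in short steps, Python scripts to look and compute and a tool call to move; the robot and the scene stay as the last step left them, time stands still between calls to the robot, and variables do not carry over. Pictures are saved under pics/ and viewed, at most 14 in all, crops included, and the job is handed in when it is done.

Besides the shell and the picture viewer there is one more tool, called after ">>>" as name(argument=value, ...) on one line, values as JSON. jog_arm: Moves the arm, as the interface text tells. Its arguments: {"type":"object","properties":{"series":{"type":"array"}},"required":["series"]}

```bash
mkdir -p pics
python3 - <<'E'
from bench import ctrl
import cv2,numpy as np
o=ctrl.get_obs();print({k:np.round(o[k],3) for k in("time_s","eef_pos","eef_rot","wrist_force","opening")})
for n in("top","side"):
    c=ctrl.camera(n);cv2.imwrite(f"pics/{n}0.png",c["frame"]);np.savez(f"{n}0.npz",**c)
    print(n,c["fx"],c["cx"],c["cy"],np.round(c["xyz"],3),np.round(c["rotation"],3).tolist())
E
```

```text
{'time_s': np.float64(0.0), 'eef_pos': array([ 0.196, -0.54 ,  0.191]), 'eef_rot': array([-0.001,  0.985,  0.173,  0.   ]), 'wrist_force': array([-0.171, -0.454,  0.371]), 'opening': np.float64(1.002)}
top 455.4074323050624 283.7246448744529 220.36318881949472 [ 0.404 -0.026  1.203] [-0.061, 0.712, -0.697, 0.052]
side 439.44691472837826 277.6670612451869 207.4713784056494 [0.145 1.042 0.822] [0.094, -0.157, 0.871, -0.455]
```

View pics/top0.png

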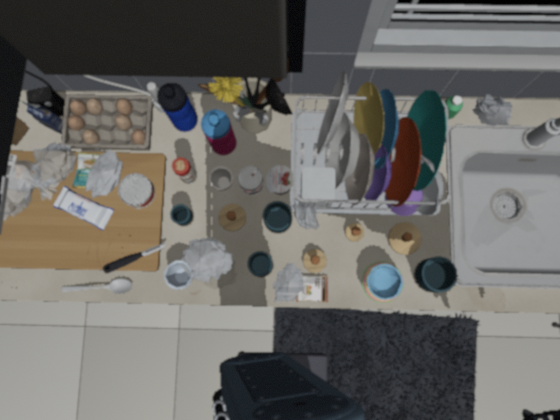

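View pics/side0.png

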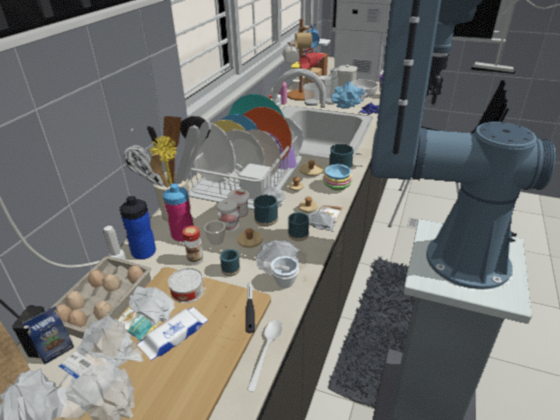

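The top view shows lids near pixels (231,217), (314,259), (354,231), (404,238) and dark jars near (182,215), (260,264), (277,217), (437,275). I'll measure them from the depth.

```bash
cat > h.py <<'E'
import numpy as np,cv2
def cloud(c):
    z=c["z_map"];v,u=np.mgrid[:z.shape[0],:z.shape[1]]
    p=np.stack([(u-c["cx"])/c["fx"]*z,(v-c["cy"])/c["fy"]*z,z],-1)
    return p@np.array(c["rotation"]).T+c["xyz"]
def fit(P):
    x,y=P[:,0],P[:,1];A=np.c_[2*x,2*y,np.ones(len(x))]
    s=np.linalg.lstsq(A,x*x+y*y,rcond=None)[0];return s[0],s[1],np.sqrt(s[2]+s[0]**2+s[1]**2)
E
python3 - <<'E'
from h import *
c=np.load("top0.npz");W=cloud(c)
for n,u,v in[("L",231,217),("L",314,259),("L",354,231),("L",404,238),("J",182,215),("J",260,264),("J",277,217),("J",437,275),("tin",136,190),("bowl",384,281),("glass",178,275),("free",480,150)]:
    w=W[v-22:v+22,u-22:u+22].reshape(-1,3);z=w[:,2]
    p=W[v,u]
    near=w[np.hypot(*(w-p)[:,:2].T)<.052]
    lo,hi=(.012,.026) if n=="L" else (.052,.095)
    q=near[(near[:,2]>lo)&(near[:,2]<hi)]
    from scipy.spatial import ConvexHull
    h=q[ConvexHull(q[:,:2]).vertices] if len(q)>5 else near
    print(n,u,v,p.round(3),"n",len(q),"fit",np.round(fit(h),4),"zmed",np.round(np.median(q[:,2]) if len(q) else 0,3),"max",near[:,2].max().round(3))
f=c["frame"][160:310,160:460];cv2.imwrite("pics/top_crop.png",cv2.resize(np.clip(f*1.6,0,255).astype('uint8'),None,fx=2.66,fy=2.66,interpolation=cv2.INTER_CUBIC))
E
```

```text
Traceback (most recent call last):
  File "h.py", line 5, in cloud
    return p@np.array(c["rotation"]).T+c["xyz"]
           ~^~~~~~~~~~~~~~~~~~~~~~~~~~
ValueError: matmul: Input operand 1 has a mismatch in its core dimension 0, with gufunc signature (n?,k),(k,m?)->(n?,m?) (size 4 is different from 3)
```

Rotation is a quaternion [w,x,y,z].

```bash
cat > h.py <<'E'
import numpy as np,cv2
from scipy.spatial import ConvexHull
from scipy.spatial.transform import Rotation as R
def rot(c): return R.from_quat(np.roll(np.array(c["rotation"]),-1)).as_matrix()
def cloud(c):
    z=c["z_map"];v,u=np.mgrid[:z.shape[0],:z.shape[1]]
    p=np.stack([(u-c["cx"])/c["fx"]*z,(v-c["cy"])/c["fy"]*z,z],-1)
    return p@rot(c).T+c["xyz"]
def fit(P):
    x,y=P[:,0],P[:,1];A=np.c_[2*x,2*y,np.ones(len(x))]
    s=np.linalg.lstsq(A,x*x+y*y,rcond=None)[0];return s[0],s[1],np.sqrt(s[2]+s[0]**2+s[1]**2)
E
python3 - <<'E'
from h import *
c=np.load("top0.npz");W=cloud(c)
for n,u,v in[("L",231,217),("L",314,259),("L",354,231),("L",404,238),("J",182,215),("J",260,264),("J",277,217),("J",437,275),("tin",136,190),("bowl",384,281),("glass",178,275),("free",200,140)]:
    w=W[v-22:v+22,u-22:u+22].reshape(-1,3);z=w[:,2]
    p=W[v,u]
    near=w[np.hypot(*(w-p)[:,:2].T)<.052]
    lo,hi=(.012,.026) if n=="L" else (.052,.095)
    q=near[(near[:,2]>lo)&(near[:,2]<hi)]
    h=q[ConvexHull(q[:,:2]).vertices] if len(q)>5 else near
    print(n,u,v,p.round(3),"n",len(q),"fit",np.round(fit(h),4),"zmed",np.round(np.median(q[:,2]) if len(q) else 0,3),"max",near[:,2].max().round(3))
f=c["frame"][160:310,160:460];cv2.imwrite("pics/top_crop.png",cv2.resize(np.clip(f*1.6,0,255).astype('uint8'),None,fx=2.66,fy=2.66,interpolation=cv2.INTER_CUBIC))
E
```

```text
L 231 217 [0.596 0.128 0.045] n 530 fit [0.6007 0.1296 0.0362] zmed 0.019 max 0.051
L 314 259 [ 0.492 -0.088  0.046] n 399 fit [ 0.4811 -0.081   0.0407] zmed 0.019 max 0.051
L 354 231 [ 0.566 -0.189  0.047] n 207 fit [ 0.5675 -0.1932  0.0245] zmed 0.019 max 0.051
L 404 238 [ 0.551 -0.316  0.047] n 765 fit [ 0.5544 -0.3234  0.0424] zmed 0.019 max 0.052
J 182 215 [0.606 0.264 0.006] n 139 fit [0.6007 0.2587 0.0253] zmed 0.057 max 0.064
J 260 264 [0.479 0.052 0.007] n 197 fit [0.4772 0.0495 0.0316] zmed 0.065 max 0.07
J 277 217 [0.605 0.01  0.01 ] n 288 fit [0.6012 0.0028 0.0417] zmed 0.073 max 0.078
J 437 275 [ 0.461 -0.41   0.005] n 299 fit [ 0.4599 -0.3931  0.0422] zmed 0.079 max 0.087
tin 136 190 [0.66  0.375 0.057] n 782 fit [0.6625 0.3801 0.0428] zmed 0.055 max 0.065
bowl 384 281 [ 0.441 -0.265  0.041] n 367 fit [ 0.4395 -0.2607  0.0459] zmed 0.062 max 0.069
glass 178 275 [0.446 0.263 0.016] n 261 fit [0.4483 0.25   0.0375] zmed 0.062 max 0.069
free 200 140 [ 0.818  0.229 -0.002] n 97 fit [0.8099 0.2354 0.0495] zmed 0.068 max 0.163
```

View pics/top_crop.png

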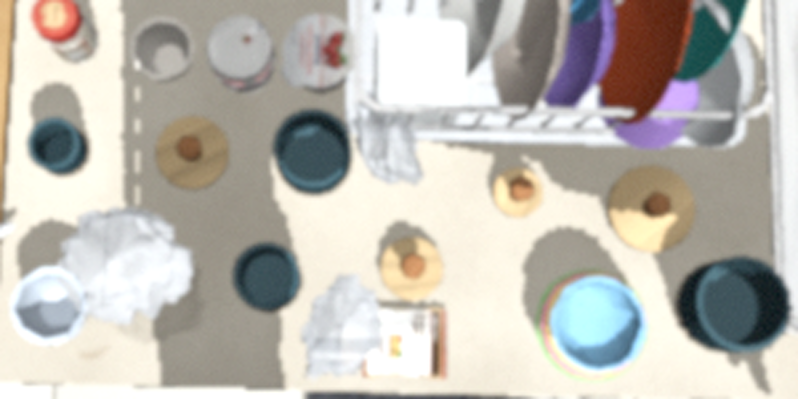

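The crop shows clear views: lids medium, small, largest and large (crop 410,265; 520,188; 655,205; 190,150) and jars small, large, medium and largest (58,145; 312,150; 267,277; 732,303). The fitted radii confirm sizes. Next I'll refine the fits and check clearances.

Run:
```python
from h import *
c=np.load("top0.npz");W=cloud(c);P=W[c["z_map"]>0]
S=dict(ls=(.5675,-.193,.019,.025),lm=(.49,-.084,.019,.031),ll=(.6007,.1296,.019,.037),lx=(.5544,-.3234,.019,.043),
 js=(.6007,.2587,.058,.026),jm=(.4772,.0495,.066,.032),jl=(.6012,.0028,.074,.038),jx=(.4599,-.40,.082,.044))
for k,(x,y,z,r) in S.items():
    for _ in range(5):
        d=np.hypot(P[:,0]-x,P[:,1]-y);q=P[(abs(P[:,2]-z)<.006)&(d<r+.005)]
        h=q[ConvexHull(q[:,:2]).vertices] 
        h=h[abs(np.hypot(h[:,0]-x,h[:,1]-y)-r)<.006]
        from scipy.optimize import least_squares
        s=least_squares(lambda s:np.hypot(h[:,0]-s[0],h[:,1]-s[1])-r+.001,[x,y],loss='soft_l1',f_scale=.001).x;x,y=s
    d=P[:,:2]-[x,y];m=np.hypot(*d.T)
    rings=[P[(m>a)&(m<a+.02),2].max().round(3) for a in (.045,.065,.085)]
    t=P[(m<.075)&(P[:,2]>.09)]
    kn=P[(m<.016)&(P[:,2]>.036)][:,:2]
    print(k,np.round([x,y],4),"fitR",np.round(fit(h)[2],4),"rings",rings,"tall@",np.round(np.median(t,0)-[x,y,0],3) if len(t) else "-","knob",kn.mean(0).round(4) if k[0]=="l" else "")
```

```text
ls [ 0.5676 -0.1932] fitR 0.0245 rings [np.float64(0.157), np.float64(0.182), np.float64(0.19)] tall@ [0.062 0.001 0.114] knob [ 0.5672 -0.1929]
lm [ 0.4908 -0.0894] fitR 0.0302 rings [np.float64(0.036), np.float64(0.045), np.float64(0.08)] tall@ - knob [ 0.4904 -0.0891]
ll [0.6006 0.1296] fitR 0.0362 rings [np.float64(0.847), np.float64(0.847), np.float64(0.848)] tall@ [ 0.052 -0.     0.79 ] knob [0.6006 0.1293]
lx [ 0.5543 -0.3235] fitR 0.0424 rings [np.float64(0.117), np.float64(0.193), np.float64(0.216)] tall@ [ 0.058 -0.04   0.113] knob [ 0.5542 -0.3232]
js [0.6006 0.2586] fitR 0.0253 rings [np.float64(0.844), np.float64(0.845), np.float64(0.845)] tall@ [ 0.052 -0.01   0.755] knob 
jm [0.4773 0.0495] fitR 0.0314 rings [np.float64(0.036), np.float64(0.046), np.float64(0.078)] tall@ - knob 
jl [0.5983 0.0088] fitR 0.0374 rings [np.float64(0.849), np.float64(0.848), np.float64(0.847)] tall@ [0.054 0.004 0.792] knob 
jx [ 0.4599 -0.3905] fitR 0.0438 rings [np.float64(0.007), np.float64(0.042), np.float64(0.069)] tall@ - knob
```

>>> jog_arm(series=[[[0,0,0,0,0,0.116,45],[0,0,0,0,0,0.116,45],[0,0,0,0,0,0.116,45],[35,-35,0,0,0,0,45],[35,-35,0,0,0,0,45],[35,-35,0,0,0,0,45],[35,-35,0,0,0,0,45],[35,-35,0,0,0,0,45],[35,-35,0,0,0,0,45],[35,-35,0,0,0,0,45]]])

```text
time_s: 1.1
eef_pos: [0.442, -0.2938, 0.1921]
eef_rot: [-0.0, 1.0, -0.0, -0.0]
wrist_force: [1.3, -0.6, -0.1]
opening: 0.525
grasp_force: 0.0
```

Run:
```python
from h import *
c=np.load("top0.npz");W=cloud(c);P=W[(c["z_map"]>0)];P=P[P[:,2]<.4]
for k,x,y,zb in(("ls",.5676,-.193,.085),("lx",.5543,-.3233,.085),("ll",.6,.1295,.085),("lm",.4906,-.089,.085),("js",.6006,.2586,.12),("jl",.6,.006,.14),("jm",.477,.05,.135),("jx",.46,-.393,.15)):
    q=P[(abs(P[:,1]-y)<.055)&(abs(P[:,0]-x)<.12)&(P[:,2]>zb)]
    f=q[q[:,0]>x];b=q[q[:,0]<=x]
    print(k,"front dx",np.sort(f[:,0]-x)[:6].round(3),"n",len(f),"back",np.sort(x-b[:,0])[:4].round(3))
    f=f[f[:,0]-x<.07];print("   ",(f-[x,y,0])[:8].round(3).tolist())
np.savez("wr0.npz",**(w:=__import__("bench").ctrl.camera("wrist")));cv2.imwrite("pics/wr0.png",w["frame"])
o=__import__("bench").ctrl.get_obs();Rt=R.from_quat(np.roll(o["eef_rot"],-1)).as_matrix()
print("cam in tool",(Rt.T@(w["xyz"]-o["eef_pos"])).round(4),(Rt.T@rot(w)).round(3).tolist(),w["fx"])
```

```text
ls front dx [0.054 0.055 0.055 0.056 0.057 0.057] n 628 back []
    [[0.07, -0.003, 0.164], [0.067, -0.0, 0.164], [0.068, -0.004, 0.159], [0.066, -0.002, 0.157], [0.068, -0.0, 0.135], [0.064, 0.001, 0.156], [0.064, -0.002, 0.157], [0.069, -0.041, 0.135]]
lx front dx [0.047 0.048 0.048 0.048 0.048 0.049] n 1122 back [0.056 0.056 0.069 0.069]
    [[0.069, 0.032, 0.17], [0.07, 0.033, 0.155], [0.067, 0.033, 0.167], [0.07, -0.042, 0.162], [0.07, -0.044, 0.163], [0.069, -0.046, 0.165], [0.07, 0.035, 0.145], [0.068, 0.034, 0.152]]
ll front dx [0.062 0.062 0.064 0.064 0.064 0.067] n 99 back []
    [[0.069, -0.034, 0.088], [0.07, -0.039, 0.085], [0.07, -0.052, 0.085], [0.067, -0.037, 0.085], [0.067, -0.042, 0.086], [0.067, -0.044, 0.086], [0.067, -0.049, 0.085], [0.067, -0.055, 0.088]]
lm front dx [0.115 0.118 0.118] n 3 back []
    []
js front dx [] n 0 back []
    []
jl front dx [] n 0 back []
    []
jm front dx [] n 0 back []
    []
jx front dx [] n 0 back []
    []
cam in tool [ 0.0793  0.004  -0.1814] [[-0.004, -0.946, -0.325], [1.0, -0.004, 0.001], [-0.002, -0.325, 0.946]] 294.47709405080775
```

View pics/wr0.png

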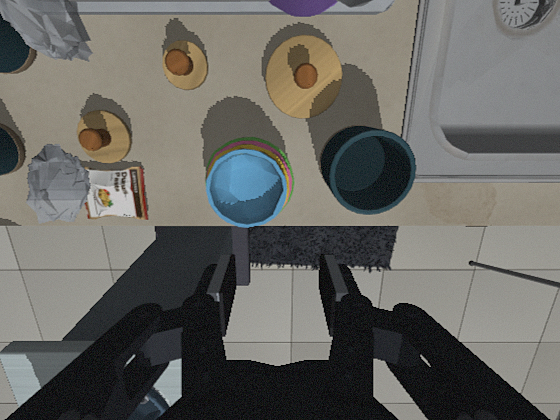

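The wrist view shows lid_small at (186,65), lid_largest at (305,75), lid_medium at (102,135) and jar_largest at (370,168). The camera sits on tool +x, which would face the plates, so I'll turn the tool by half.

>>> jog_arm(series=[[[0,0,0,0,0,-0.149,45],[0,0,0,0,0,-0.149,45],[0,0,0,0,0,-0.149,45],[0,0,0,0,0,-0.149,45],[0,0,0,0,0,-0.149,45],[0,0,0,0,0,-0.149,45],[0,0,0,0,0,-0.149,45],[0,0,0,0,0,-0.149,45],[0,0,0,0,0,-0.149,45],[0,0,0,0,0,-0.149,45]]])

```text
time_s: 2.15
eef_pos: [0.4406, -0.2956, 0.1918]
eef_rot: [-0.0, 0.733, 0.68, -0.0]
wrist_force: [0.1, -0.1, -0.4]
opening: 0.527
grasp_force: 0.0
```

>>> jog_arm(series=[[[0,0,0,0,0,-0.149,45],[0,0,0,0,0,-0.149,45],[0,0,0,0,0,-0.149,45],[0,0,0,0,0,-0.149,45],[0,0,0,0,0,-0.149,45],[0,0,0,0,0,-0.149,45],[0,0,0,0,0,-0.149,45],[0,0,0,0,0,-0.149,45],[0,0,0,0,0,-0.149,45],[0,0,0,0,0,-0.149,45]]])

```text
time_s: 3.15
eef_pos: [0.4406, -0.2955, 0.1918]
eef_rot: [-0.0, 0.078, 0.997, 0.0]
wrist_force: [0.3, 0.0, -0.6]
opening: 0.525
grasp_force: 0.0
```

>>> jog_arm(series=[[[0,0,0,0,0,-0.1616,45],[0,0,0,0,0,0,45],[-31,25,0,0,0,0,45],[-31,25,0,0,0,0,45],[-31,25,0,0,0,0,45],[-31,25,0,0,0,0,45],[0,0,0,0,0,0,45],[0,0,0,0,0,0,45],[0,0,0,0,0,0,45],[0,0,0,0,0,0,45]]])

```text
time_s: 4.15
eef_pos: [0.5655, -0.198, 0.1922]
eef_rot: [-0.0, 0.007, 1.0, -0.0]
wrist_force: [-0.9, 0.3, 0.2]
opening: 0.527
grasp_force: 0.0
```

```bash
cat >> h.py <<'E'
from scipy.optimize import least_squares
from bench import ctrl
T=dict(ls=(.5676,-.1932,.019,.025),lm=(.4908,-.0894,.019,.031),ll=(.6006,.1296,.019,.037),lx=(.5543,-.3235,.019,.043),
 js=(.6006,.2586,.058,.026),jm=(.4773,.0495,.066,.032),jl=(.600,.006,.074,.038),jx=(.4599,-.3925,.082,.044))
def meas(P,k,dz=0,verb=True):
    "rim/disc circle of known radius, and knob centroid, from points P (n,3)"
    x,y,z,r=T[k]
    for _ in range(6):
        d=np.hypot(P[:,0]-x,P[:,1]-y);q=P[(abs(P[:,2]-z)<.005)&(d<r+.006)]
        if len(q)<20: return k,"few"
        zz=np.median(q[:,2]);h=q[ConvexHull(q[:,:2]).vertices]
        h=h[abs(np.hypot(h[:,0]-x,h[:,1]-y)-r)<.007]
        x,y=least_squares(lambda s:np.hypot(h[:,0]-s[0],h[:,1]-s[1])-r+.0005,[x,y],loss='soft_l1',f_scale=.001).x
    o=[k,"disc/rim",np.round([x,y,zz],4),"R",np.round(fit(h)[2],4),"span",np.round(np.ptp(np.arctan2(h[:,1]-y,h[:,0]-x)),1)]
    if k[0]=="l":
        n=P[(np.hypot(P[:,0]-x,P[:,1]-y)<.016)&(P[:,2]>z+.024)&(P[:,2]<z+.034)]
        if len(n)>8:o+=["knob",np.round(fit(n[ConvexHull(n[:,:2]).vertices]),4),n[:,2].max().round(3)]
    return o
def look(ks,cam="wrist",save=None):
    c=ctrl.camera(cam);P=cloud(c)[c["z_map"]>0];o=ctrl.get_obs()
    if save: cv2.imwrite(f"pics/{save}.png",c["frame"])
    print("tcp",np.round(o["eef_pos"],4),"q6",np.round(o["q"][5],2),"t",round(o["time_s"],2))
    for k in ks: print(*meas(P,k))
E
python3 - <<'E'
from h import *
w=np.load("wr0.npz");P=cloud(w)[w["z_map"]>0]
for k in("ls","lm","lx","jx"):print("wr0",*meas(P,k))
w=np.load("top0.npz");P=cloud(w)[w["z_map"]>0]
for k in T:print("top",*meas(P,k))
look(["ls","lx","lm","jx"],save="w1")
E
```

```text
wr0 ls disc/rim [ 0.5686 -0.191   0.0192] R 0.0246 span 6.1 knob [ 0.5685 -0.1908  0.0121] 0.049
wr0 lm disc/rim [ 0.4917 -0.0874  0.0194] R 0.0306 span 6.0 knob [ 0.4917 -0.0876  0.012 ] 0.05
wr0 lx disc/rim [ 0.5558 -0.3215  0.0191] R 0.0426 span 6.1 knob [ 0.5558 -0.3214  0.0119] 0.049
wr0 jx disc/rim [ 0.4613 -0.3883  0.0817] R 0.0437 span 6.2
top ls disc/rim [ 0.5675 -0.1933  0.0191] R 0.0245 span 6.1 knob [ 0.5675 -0.1932  0.0116] 0.051
top lm disc/rim [ 0.4908 -0.0894  0.019 ] R 0.0302 span 6.0 knob [ 0.4907 -0.089   0.0117] 0.051
top ll disc/rim [0.6007 0.1296 0.019 ] R 0.0362 span 5.8 knob [0.6009 0.1295 0.0113] 0.051
top lx disc/rim [ 0.5544 -0.3234  0.0192] R 0.0424 span 6.1 knob [ 0.5543 -0.323   0.0114] 0.052
top js disc/rim [0.6007 0.2589 0.0573] R 0.0252 span 5.8
top jm disc/rim [0.4774 0.0496 0.0655] R 0.0314 span 6.1
top jl disc/rim [0.5984 0.0088 0.0734] R 0.0374 span 6.1
top jx disc/rim [ 0.4598 -0.3906  0.0814] R 0.0437 span 6.2
tcp [ 0.5655 -0.198   0.1923] q6 -2.09 t 4.2
ls disc/rim [ 0.5688 -0.1895  0.0191] R 0.0245 span 6.0 knob [ 0.569  -0.1897  0.0121] 0.049
lx disc/rim [ 0.5562 -0.32    0.019 ] R 0.0425 span 6.2 knob [ 0.5562 -0.3201  0.012 ] 0.049
lm disc/rim [ 0.492  -0.0862  0.0192] R 0.0305 span 6.1 knob [ 0.492  -0.0862  0.012 ] 0.049
jx disc/rim [ 0.4616 -0.387   0.0814] R 0.0439 span 6.0
```

View pics/w1.png

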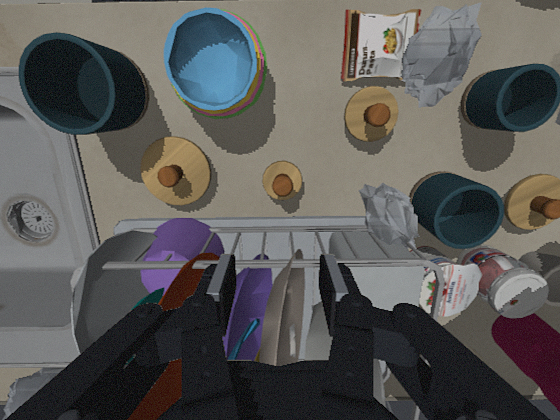

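The wrist view shows lid_small at (283,185), jar_medium (515,97), jar_large (458,210), jar_largest (80,85); wrist measurements agree between both yaws within 1.5 mm, so I use their mean. Next is picking lid_small.

>>> jog_arm(series=[[[-3,8,0,0,0,-0.012,45],[0,0,30,0,0,0,45],[0,0,30,0,0,0,45],[0,0,30,0,0,0,45],[0,0,30,0,0,0,45],[0,0,20,0,0,0,45],[0,0,15,0,0,0,45],[0,0,12,0,0,0,45],[0,0,0,0,0,0,45],[0,0,0,0,0,0,45]]])

```text
time_s: 5.2
eef_pos: [0.5698, -0.1894, 0.026]
eef_rot: [0.0, -0.0, 1.0, -0.0]
wrist_force: [-0.4, -0.2, 0.7]
opening: 0.527
grasp_force: 0.0
```

>>> jog_arm(series=[[[0,0,0,0,0,0,30],[0,0,0,0,0,0,20],[0,0,0,0,0,0,10],[0,0,0,0,0,0,10],[0,0,0,0,0,0,10],[0,0,0,0,0,0,10],[0,0,0,0,0,0,10],[0,0,0,0,0,0,10],[0,0,0,0,0,0,10],[0,0,0,0,0,0,10]]])

```text
time_s: 6.2
eef_pos: [0.5693, -0.1891, 0.0253]
eef_rot: [-0.0, -0.0, 1.0, 0.0]
wrist_force: [-0.5, -0.6, 0.6]
opening: 0.114
grasp_force: 0.0
```

Run:
```python
from h import *
look(["ls"],save="w2")
```

```text
tcp [ 0.5693 -0.1891  0.0253] q6 -2.09 t 6.25
ls disc/rim [ 0.5686 -0.1899  0.0191] R 0.0245 span 6.0 knob [ 0.5686 -0.1901  0.0121] 0.049
```

View pics/w2.png

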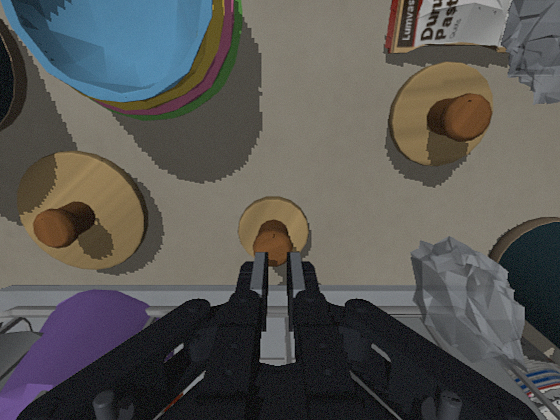

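Run:
```python
from h import *
c=ctrl.camera("wrist");W=cloud(c);o=ctrl.get_obs()
for u,v in((272,245),(260,256),(262,270),(262,300),(297,256),(297,270),(297,300),(310,268),(248,268)):print(u,v,W[v,u].round(4))
print(o["eef_pos"],o["eef_rot"],c["xyz"],c["z_map"].min())
P=W.reshape(-1,3);d=P-o["eef_pos"];m=(np.abs(d[:,1])<.03)&(np.abs(d[:,0])<.03)&(P[:,2]>.053)&(P[:,2]<.11)
f=P[m];print(len(f),f.min(0),f.max(0))
for z in np.arange(.05,.11,.006):
    s=f[(f[:,2]>=z)&(f[:,2]<z+.006)]
    if len(s):print(round(z,3),len(s),s.min(0).round(3),s.max(0).round(3))
```

```text
272 245 [ 0.5648 -0.1904  0.0474]
260 256 [ 0.5592 -0.1962  0.0716]
262 270 [ 0.5585 -0.1945  0.0866]
262 300 [ 0.5642 -0.1938  0.1014]
297 256 [ 0.5586 -0.1773  0.0729]
297 270 [ 0.5582 -0.1782  0.087 ]
297 300 [ 0.558  -0.1797  0.1098]
310 268 [ 0.5626 -0.171   0.0778]
248 268 [ 0.5623 -0.2018  0.0783]
[ 0.569289   -0.18913795  0.02526892] [-2.05866821e-05 -9.04053500e-05  9.99999996e-01  1.31688170e-05] [ 0.48690874 -0.18768318  0.20699196] 0.0
3260 [ 0.5554953  -0.21872199  0.06610881] [ 0.58076285 -0.15938675  0.1099931 ]
0.062 20 [ 0.559 -0.199  0.066] [ 0.561 -0.177  0.068]
0.068 250 [ 0.558 -0.204  0.068] [ 0.581 -0.169  0.074]
0.074 332 [ 0.558 -0.206  0.074] [ 0.581 -0.169  0.08 ]
0.08 389 [ 0.558 -0.206  0.08 ] [ 0.569 -0.169  0.086]
0.086 456 [ 0.558 -0.206  0.086] [ 0.58  -0.168  0.092]
0.092 421 [ 0.558 -0.206  0.092] [ 0.566 -0.169  0.098]
0.098 654 [ 0.557 -0.208  0.098] [ 0.581 -0.167  0.104]
0.104 738 [ 0.555 -0.219  0.104] [ 0.577 -0.159  0.11 ]
```

The fingers are closed above the knob: measured fingertips at z≈0.067 while the reported TCP is 0.025, so the real tips are ~42 mm higher. I'll open and check at working openings.

>>> jog_arm(series=[[[0,0,0,0,0,0,30],[0,0,0,0,0,0,25],[0,0,0,0,0,0,25],[0,0,0,0,0,0,25],[0,0,0,0,0,0,25],[0,0,0,0,0,0,25],[0,0,0,0,0,0,25],[0,0,0,0,0,0,25],[0,0,0,0,0,0,25],[0,0,0,0,0,0,25]]])

```text
time_s: 7.3
eef_pos: [0.5693, -0.1891, 0.0253]
eef_rot: [0.0, -0.0, 1.0, 0.0]
wrist_force: [0.3, 0.6, -0.6]
opening: 0.291
grasp_force: 0.0
```

```bash
cat >> h.py <<'E'
def tips():
    c=ctrl.camera("wrist");P=cloud(c)[c["z_map"]>0];o=ctrl.get_obs();e=o["eef_pos"];d=P-e
    f=P[(abs(d[:,1])<.06)&(abs(d[:,0])<.016)&(d[:,2]>.02)&(P[:,2]>.053)&(d[:,2]<.075)]
    lo=np.sort(f[:,2])[:40];b=f[f[:,2]<lo[5]+.025]
    L=b[b[:,1]<e[1]-.001];H=b[b[:,1]>e[1]+.001]
    print("tcp",e.round(4),"op",round(o["opening"]*85.4,1),"tipz",lo[[0,5,20]].round(4),"rel",(lo[5]-e[2]).round(4),"x",b[:,0].min().round(4),b[:,0].max().round(4),"y-",L[:,1].min().round(4),L[:,1].max().round(4),"y+",H[:,1].min().round(4),H[:,1].max().round(4))
E
python3 -c "
from h import *
tips();look(['ls'])"
```

```text
tcp [ 0.5693 -0.1891  0.0253] op 24.9 tipz [0.0637 0.0646 0.0673] rel 0.0393 x 0.5579 0.581 y- -0.2134 -0.1996 y+ -0.1749 -0.161
tcp [ 0.5693 -0.1891  0.0253] q6 -2.09 t 7.4
ls disc/rim [ 0.5686 -0.1899  0.019 ] R 0.0245 span 6.0 knob [ 0.5687 -0.19    0.0121] 0.049
```

>>> jog_arm(series=[[[0,0,0,0,0,0,45],[0,0,0,0,0,0,45],[0,0,0,0,0,0,45],[0,0,0,0,0,0,45],[0,0,0,0,0,0,45],[0,0,0,0,0,0,45],[0,0,0,0,0,0,45],[0,0,0,0,0,0,45],[0,0,0,0,0,0,45],[0,0,0,0,0,0,45]]])

```text
time_s: 8.4
eef_pos: [0.5693, -0.1891, 0.0253]
eef_rot: [-0.0, -0.0, 1.0, 0.0]
wrist_force: [-0.2, -0.1, 0.3]
opening: 0.529
grasp_force: 0.0
```

```bash
python3 -c "
from h import *
tips()"
```

```text
tcp [ 0.5693 -0.1891  0.0253] op 45.1 tipz [0.0663 0.067  0.0682] rel 0.0418 x 0.5578 0.5809 y- -0.2235 -0.2094 y+ -0.165 -0.151
```

>>> jog_arm(series=[[[1,-3,0,0,0,0,45],[0,0,8,0,0,0,45],[0,0,8,0,0,0,45],[0,0,8,0,0,0,45],[0,0,6,0,0,0,45],[0,0,4,0,0,0,45],[0,0,0,0,0,0,45],[0,0,0,0,0,0,45],[0,0,0,0,0,0,45],[0,0,0,0,0,0,45]]])

```text
time_s: 9.45
eef_pos: [0.5686, -0.1923, -0.0083]
eef_rot: [0.0, -0.0, 1.0, -0.0]
wrist_force: [0.6, 0.3, -0.5]
opening: 0.523
grasp_force: 0.0
```

Run:
```python
from h import *
c=ctrl.camera("wrist");cv2.imwrite("pics/w3.png",c["frame"][120:420,100:460]);print(ctrl.get_obs()["wrist_force"])
look(["ls"])
```

```text
[-1.13798805  0.61523083  0.46051807]
tcp [ 0.5686 -0.1923 -0.0084] q6 -2.09 t 9.55
ls disc/rim [ 0.5686 -0.19    0.019 ] R 0.0247 span 6.0 knob [ 0.5685 -0.1901  0.0121] 0.049
```

View pics/w3.png

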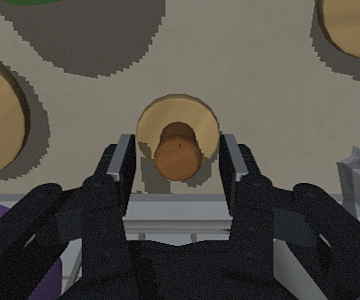

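The knob (crop 178,158) now sits between the pads (126 and 232). I'll go 10 mm lower and close.

>>> jog_arm(series=[[[0,0,5,0,0,0,45],[0,0,5,0,0,0,45],[0,0,0,0,0,0,30],[0,0,0,0,0,0,15],[0,0,0,0,0,0,10],[0,0,0,0,0,0,10],[0,0,0,0,0,0,10],[0,0,0,0,0,0,10],[0,0,0,0,0,0,10],[0,0,0,0,0,0,10]]])

```text
time_s: 10.55
eef_pos: [0.5683, -0.1922, -0.0187]
eef_rot: [0.0, -0.0, 1.0, -0.0]
wrist_force: [-0.1, 0.2, 0.0]
opening: 0.238
grasp_force: 58.6
```

```bash
python3 -c "
from h import *
look(['ls'])"
```

```text
tcp [ 0.5683 -0.1921 -0.0187] q6 -2.09 t 10.6
ls disc/rim [ 0.569  -0.1901  0.0194] R 0.0244 span 6.0 knob [ 0.568  -0.1902  0.0148] 0.053
```

Gripped (20 mm, 59 N). Now lifting and carrying towards jar_small, stopping short to measure.

>>> jog_arm(series=[[[0,0,-10,0,0,0,10],[0,0,-30,0,0,0,10],[0,0,-35,0,0,0,10],[0,0,-35,0,0,0,10],[0,0,-20,0,0,0,10],[-3,20,0,0,0,0,10],[-3,35,0,0,0,0,10],[-3,35,0,0,0,0,10],[-3,35,0,0,0,0,10],[-3,35,0,0,0,0,10]]])

```text
time_s: 11.6
eef_pos: [0.5835, -0.0309, 0.1123]
eef_rot: [0.001, 0.0, 1.0, -0.0]
wrist_force: [0.1, 0.5, -0.3]
opening: 0.235
grasp_force: 58.7
```

>>> jog_arm(series=[[[-3,35,0,0,0,0,10],[-3,35,0,0,0,0,10],[-3,35,0,0,0,0,10],[-3,35,0,0,0,0,10],[-3,35,0,0,0,0,10],[-3,20,0,0,0,0,10],[0,15,0,0,0,0,10],[0,0,0,0,0,0,10],[0,0,0,0,0,0,10],[0,0,0,0,0,0,10]]])

```text
time_s: 12.6
eef_pos: [0.6013, 0.1766, 0.1114]
eef_rot: [-0.0, 0.0, 1.0, -0.0]
wrist_force: [0.3, 0.1, 0.6]
opening: 0.237
grasp_force: 58.7
```

```bash
python3 -c "
from h import *
look(['js','ll','jl','jm'],save='w4')"
```

```text
tcp [0.6013 0.1766 0.1114] q6 -1.47 t 12.65
js disc/rim [0.6014 0.2627 0.0577] R 0.0256 span 6.2
ll disc/rim [0.6019 0.1337 0.0191] R 0.0365 span 6.3 knob [0.602  0.1337 0.0121] 0.049
jl disc/rim [0.5997 0.013  0.0734] R 0.0379 span 6.2
jm disc/rim [0.4788 0.0533 0.0655] R 0.0316 span 5.6
```

View pics/w4.png

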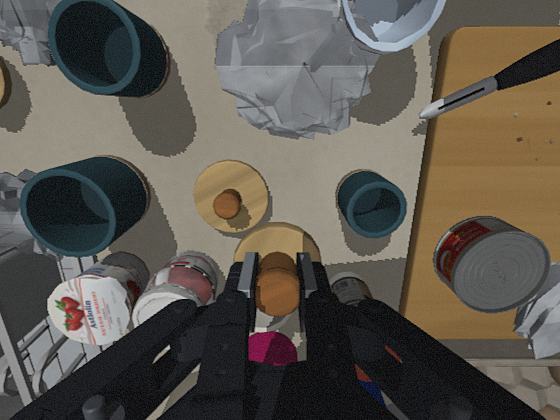

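The held lid (275,260) is level between the pads; jar_small's mouth is at (372,205), clear. Checking the held lid's offset.

```bash
cat >> h.py <<'E'
def held(k,dz):
    "held lid: disc top expected dz above tcp"
    c=ctrl.camera("wrist");P=cloud(c)[c["z_map"]>0];e=ctrl.get_obs()["eef_pos"];r=T[k][3]
    q=P[(abs(P[:,2]-e[2]-dz)<.006)&(np.hypot(*(P-e)[:,:2].T)<r+.006)&(P[:,0]<e[0]-.012)]
    h=q[ConvexHull(q[:,:2]).vertices];h=h[np.hypot(*(h-e)[:,:2].T)>r-.006]
    s=least_squares(lambda s:np.hypot(h[:,0]-s[0],h[:,1]-s[1])-r+.0005,e[:2],loss='soft_l1',f_scale=.001).x
    A=np.c_[q-q.mean(0)];n=np.linalg.svd(A,full_matrices=False)[2][2];n*=np.sign(n[2])
    print("held off",(s-e[:2]).round(4),"disc z-tcp",np.median(q[:,2]-e[2]).round(4),"normal",n.round(3),len(q),len(h))
E
python3 -c "
from h import *
held('ls',.0377)"
```

```text
held off [0.0008 0.0017] disc z-tcp 0.0379 normal [-0.255  0.003  0.967] 1383 20
```

>>> jog_arm(series=[[[0,20,0,0,0,0,10],[0,25,0,0,0,0,10],[0,25,0,0,0,0,10],[1,14,0,0,0,0,10],[0,0,15,0,0,0,10],[0,0,20,0,0,0,10],[0,0,20,0,0,0,10],[0,0,6,0,0,0,10],[0,0,0,0,0,0,10],[0,0,0,0,0,0,10]]])

```text
time_s: 13.7
eef_pos: [0.6008, 0.2613, 0.0507]
eef_rot: [0.0, 0.0, 1.0, 0.0]
wrist_force: [0.6, 0.3, -0.3]
opening: 0.24
grasp_force: 58.7
```

```bash
python3 -c "
from h import *
held('ls',.0377)
look(['js'])"
```

```text
held off [0.0002 0.0016] disc z-tcp 0.0374 normal [-0.224  0.002  0.975] 1416 20
tcp [0.6012 0.2618 0.0516] q6 -1.34 t 13.8
js disc/rim [0.6012 0.2629 0.0578] R 0.0255 span 6.1
```

>>> jog_arm(series=[[[0,0,5,0,0,0,10],[0,0,5,0,0,0,10],[0,0,4,0,0,0,10],[0,0,3,0,0,0,10],[0,0,2,0,0,0,10],[0,0,1,0,0,0,10],[0,0,1,0,0,0,10],[0,0,0,0,0,0,10],[0,0,0,0,0,0,10],[0,0,0,0,0,0,10]]])

```text
time_s: 14.8
eef_pos: [0.6004, 0.2619, 0.0295]
eef_rot: [0.0, -0.0, 1.0, 0.0]
wrist_force: [0.0, -0.3, 0.4]
opening: 0.237
grasp_force: 58.7
```

```bash
python3 -c "
from h import *
held('ls',.0377);look([],save='w5')"
```

```text
held off [0.0007 0.0021] disc z-tcp 0.0379 normal [-0.252  0.002  0.968] 1373 17
tcp [0.6003 0.2619 0.0295] q6 -1.34 t 14.9
```

View pics/w5.png

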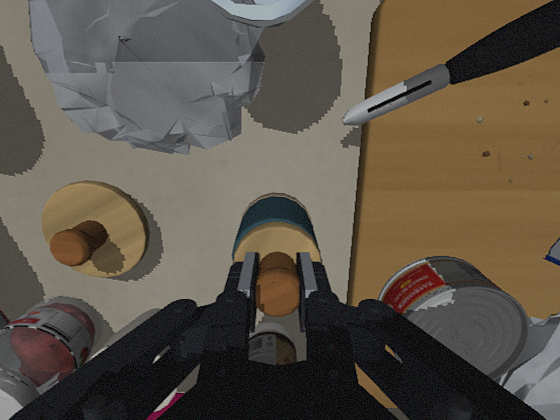

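The lid (275,255) sits level over jar_small's mouth with no side force. Pressing 1 mm further, then releasing.

>>> jog_arm(series=[[[0,0,0.5,0,0,0,10],[0,0,0.5,0,0,0,10],[0,0,0,0,0,0,10],[0,0,0,0,0,0,22],[0,0,0,0,0,0,28],[0,0,0,0,0,0,35],[0,0,0,0,0,0,40],[0,0,0,0,0,0,45],[0,0,0,0,0,0,45],[0,0,0,0,0,0,45]]])

```text
time_s: 15.9
eef_pos: [0.6002, 0.2618, 0.0283]
eef_rot: [-0.0, -0.0, 1.0, -0.0]
wrist_force: [-0.2, 0.2, 0.3]
opening: 0.525
grasp_force: 0.0
```

>>> jog_arm(series=[[[0,0,-10,0,0,0,45],[0,0,-30,0,0,0,45],[0,0,-40,0,0,0,45],[0,0,-20,0,0,0,45],[0,0,0,0,0,0,45],[0,0,0,0,0,0,45],[0,0,0,0,0,0,45],[0,0,0,0,0,0,45],[0,0,0,0,0,0,45],[0,0,0,0,0,0,45]]])

```text
time_s: 16.9
eef_pos: [0.5998, 0.2617, 0.1274]
eef_rot: [-0.001, -0.0, 1.0, -0.0]
wrist_force: [-1.1, 0.5, -0.2]
opening: 0.524
grasp_force: 0.0
```

```bash
cat >> h.py <<'E'
T.update(ps=(.6014,.263,.067,.025),pm=(.479,.053,.075,.031),pl=(.600,.013,.083,.037),px=(.4615,-.388,.091,.043))
E
python3 -c "
from h import *
look(['ps','ll','jl'])"
```

```text
tcp [0.6    0.2618 0.1277] q6 -1.34 t 16.95
ps disc/rim [0.6015 0.2641 0.0671] R 0.0246 span 6.1
ll disc/rim [0.6021 0.134  0.0189] R 0.0365 span 6.0 knob [0.602  0.1341 0.0121] 0.049
jl disc/rim [0.5995 0.0139 0.0731] R 0.036 span 2.5
```

Small lid seated (disc top z=0.067). On to lid_medium.

>>> jog_arm(series=[[[10,-20,0,0,0,0,45],[12,-40,0,0,0,0,45],[12,-40,0,0,0,0,45],[12,-40,0,0,0,0,45],[12,-40,0,0,0,0,45],[12,-40,0,0,0,0,45],[12,-40,0,0,0,0,45],[12,-40,0,0,0,0,45],[12,-40,0,0,0,0,45],[2,-10,0,0,0,0,45]]])

```text
time_s: 17.95
eef_pos: [0.4914, -0.0915, 0.1285]
eef_rot: [0.0, 0.002, 1.0, -0.001]
wrist_force: [-0.3, 0.4, -1.0]
opening: 0.525
grasp_force: 0.0
```

>>> jog_arm(series=[[[0,0,0,0,0,0,45],[0,0,0,0,0,0,45],[0,0,20,0,0,0,45],[0,0,20,0,0,0,45],[0,0,20,0,0,0,45],[0,0,10,0,0,0,45],[0,0,0,0,0,0,45],[0,0,0,0,0,0,45],[0,0,0,0,0,0,45],[0,0,0,0,0,0,45]]])

```text
time_s: 18.95
eef_pos: [0.4931, -0.0884, 0.0593]
eef_rot: [0.001, -0.0, 1.0, -0.0]
wrist_force: [0.6, 0.4, -0.5]
opening: 0.528
grasp_force: 0.0
```

```bash
python3 -c "
from h import *
look(['lm','jm','ls','lx','jx','jl'])
tips()"
```

```text
tcp [ 0.493  -0.0884  0.0592] q6 -1.99 t 19.0
lm disc/rim [ 0.4918 -0.086   0.0191] R 0.0307 span 6.2 knob [ 0.4917 -0.0861  0.0122] 0.049
jm disc/rim [0.4779 0.0521 0.0657] R 0.0319 span 6.1
ls few
lx disc/rim [ 0.5557 -0.3193  0.0188] R 0.0424 span 3.7
jx few
jl disc/rim [0.5986 0.0177 0.073 ] R 0.0337 span 2.2
tcp [ 0.4928 -0.0884  0.059 ] op 45.1 tipz [0.1    0.1007 0.1019] rel 0.0417 x 0.4813 0.5046 y- -0.1226 -0.1087 y+ -0.0643 -0.0503
```

>>> jog_arm(series=[[[1,0,20,0,0,0,45],[0,0,20,0,0,0,45],[0,0,20,0,0,0,45],[0,0,12,0,0,0,45],[0,0,6,0,0,0,45],[0,0,0,0,0,0,45],[0,0,0,0,0,0,45],[0,0,0,0,0,0,30],[0,0,0,0,0,0,15],[0,0,0,0,0,0,10]]])

```text
time_s: 20.05
eef_pos: [0.4921, -0.0885, -0.0187]
eef_rot: [0.001, -0.0, 1.0, -0.0]
wrist_force: [-0.3, 0.6, 6.4]
opening: 0.237
grasp_force: 58.5
```

>>> jog_arm(series=[[[0,0,0,0,0,0,10],[0,0,0,0,0,0,10],[0,0,0,0,0,0,10],[0,0,0,0,0,0,10],[0,0,-10,0,0,0,10],[0,0,-30,0,0,0,10],[0,0,-40,0,0,0,10],[0,0,-35,0,0,0,10],[0,0,-15,0,0,0,10],[0,0,0,0,0,0,10]]])

```text
time_s: 21.05
eef_pos: [0.4934, -0.089, 0.1137]
eef_rot: [0.003, -0.0, 1.0, -0.001]
wrist_force: [0.2, -0.2, -1.4]
opening: 0.233
grasp_force: 58.7
```

>>> jog_arm(series=[[[2,20,0,0,0,0,10],[2,30,0,0,0,0,10],[2,20,0,0,0,0,10],[2,10,0,0,0,0,10],[2,0,0,0,0,0,10],[2,0,0,0,0,0,10],[1,0,0,0,0,0,10],[0,0,0,0,0,0,10],[0,0,0,0,0,0,10],[0,0,0,0,0,0,10]]])

```text
time_s: 22.05
eef_pos: [0.4784, -0.0086, 0.1103]
eef_rot: [0.0, 0.0, 1.0, -0.0]
wrist_force: [0.2, -1.1, 0.1]
opening: 0.24
grasp_force: 58.8
```

```bash
python3 -c "
from h import *
held('lm',.0377);look(['jm'])"
```

```text
held off [-0.0005  0.0019] disc z-tcp 0.0377 normal [-0.09  -0.002  0.996] 2800 27
tcp [ 0.4784 -0.0084  0.1103] q6 -1.84 t 22.15
jm disc/rim [0.4779 0.0528 0.0658] R 0.0316 span 6.1
```

>>> jog_arm(series=[[[0,20,0,0,0,0,10],[0,25,0,0,0,0,10],[0,14.5,0,0,0,0,10],[0,0,15,0,0,0,10],[0,0,20,0,0,0,10],[0,0,12,0,0,0,10],[0,0,5,0,0,0,10],[0,0,0,0,0,0,10],[0,0,0,0,0,0,10],[0,0,0,0,0,0,10]]])

```text
time_s: 23.15
eef_pos: [0.479, 0.0511, 0.0591]
eef_rot: [0.001, -0.0, 1.0, -0.0]
wrist_force: [0.6, 0.7, -0.5]
opening: 0.234
grasp_force: 58.8
```

```bash
python3 -c "
from h import *
held('lm',.0377);look(['jm'])"
```

```text
held off [-0.0004  0.0022] disc z-tcp 0.0376 normal [-0.09  -0.002  0.996] 2801 29
tcp [0.4789 0.0512 0.059 ] q6 -1.71 t 23.25
jm disc/rim [0.4778 0.0529 0.0658] R 0.0315 span 6.1
```

>>> jog_arm(series=[[[0.5,0,5,0,0,0,10],[0,0,5,0,0,0,10],[0,0,4,0,0,0,10],[0,0,3,0,0,0,10],[0,0,2,0,0,0,10],[0,0,1,0,0,0,10],[0,0,1,0,0,0,10],[0,0,1,0,0,0,10],[0,0,0,0,0,0,10],[0,0,0,0,0,0,10]]])

```text
time_s: 24.25
eef_pos: [0.4781, 0.0513, 0.0374]
eef_rot: [0.0, -0.0, 1.0, -0.0]
wrist_force: [-3.9, -0.3, 9.1]
opening: 0.237
grasp_force: 60.0
```

Contact at the expected seating height. Releasing, lifting and going to lid_large.

>>> jog_arm(series=[[[0,0,0,0,0,0,22],[0,0,0,0,0,0,28],[0,0,0,0,0,0,35],[0,0,0,0,0,0,45],[0,0,0,0,0,0,45],[0,0,0,0,0,0,45],[0,0,-10,0,0,0,45],[0,0,-30,0,0,0,45],[0,0,-40,0,0,0,45],[0,0,-20,0,0,0,45]]])

```text
time_s: 25.25
eef_pos: [0.4795, 0.0512, 0.1402]
eef_rot: [0.002, -0.0, 1.0, -0.0]
wrist_force: [-0.3, -0.2, 0.2]
opening: 0.528
grasp_force: 0.0
```

>>> jog_arm(series=[[[-20,10,0,0,0,0,45],[-30,20,0,0,0,0,45],[-30,20,0,0,0,0,45],[-30,20,0,0,0,0,45],[-14,11,0,0,0,0,45],[0,0,20,0,0,0,45],[0,0,30,0,0,0,45],[0,0,25,0,0,0,45],[0,0,0,0,0,0,45],[0,0,0,0,0,0,45]]])

```text
time_s: 26.25
eef_pos: [0.6018, 0.1324, 0.0619]
eef_rot: [-0.0, -0.0, 1.0, 0.0]
wrist_force: [0.1, -0.2, 1.4]
opening: 0.527
grasp_force: 0.0
```

```bash
python3 -c "
from h import *
look(['ll','jl','pm','ps'])
tips()"
```

```text
tcp [0.6028 0.1324 0.063 ] q6 -1.55 t 26.3
ll disc/rim [0.6019 0.1334 0.0191] R 0.0366 span 6.2 knob [0.6019 0.1334 0.0121] 0.049
jl disc/rim [0.5996 0.0127 0.0734] R 0.0379 span 6.1
pm disc/rim [0.4789 0.0536 0.0751] R 0.0309 span 3.8
ps disc/rim [0.6012 0.2632 0.0672] R 0.0248 span 6.1
tcp [0.6032 0.1324 0.0635] op 44.9 tipz [0.104  0.1045 0.1058] rel 0.0411 x 0.591 0.6146 y- 0.0982 0.1121 y+ 0.1565 0.1704
```

>>> jog_arm(series=[[[1,-1,20,0,0,0,45],[0,0,20,0,0,0,45],[0,0,20,0,0,0,45],[0,0,14,0,0,0,45],[0,0,7,0,0,0,45],[0,0,0,0,0,0,45],[0,0,0,0,0,0,45],[0,0,0,0,0,0,30],[0,0,0,0,0,0,15],[0,0,0,0,0,0,10]]])

```text
time_s: 27.35
eef_pos: [0.6018, 0.1314, -0.0184]
eef_rot: [0.001, -0.0, 1.0, 0.0]
wrist_force: [-0.3, 0.1, 6.2]
opening: 0.237
grasp_force: 58.7
```

>>> jog_arm(series=[[[0,0,0,0,0,0,10],[0,0,0,0,0,0,10],[0,0,0,0,0,0,10],[0,0,0,0,0,0,10],[0,0,-10,0,0,0,10],[0,0,-30,0,0,0,10],[0,0,-40,0,0,0,10],[0,0,-35,0,0,0,10],[0,0,-20,0,0,0,10],[0,0,0,0,0,0,10]]])

```text
time_s: 28.35
eef_pos: [0.6034, 0.1315, 0.1197]
eef_rot: [0.004, -0.0, 1.0, 0.0]
wrist_force: [-0.4, 0.2, -0.6]
opening: 0.238
grasp_force: 58.7
```

>>> jog_arm(series=[[[0,-15,0,0,0,0,10],[0,-15,0,0,0,0,10],[0,-10,0,0,0,0,10],[0,0,0,0,0,0,10],[0,0,0,0,0,0,10],[0,0,0,0,0,0,10],[0,0,0,0,0,0,10],[0,0,0,0,0,0,10],[0,0,0,0,0,0,10],[0,0,0,0,0,0,10]]])

```text
time_s: 29.35
eef_pos: [0.6008, 0.0916, 0.1153]
eef_rot: [0.0, -0.0, 1.0, 0.0]
wrist_force: [-0.2, -0.1, -0.9]
opening: 0.24
grasp_force: 58.7
```

```bash
python3 -c "
from h import *
held('ll',.0377);look(['jl'])"
```

```text
held off [0.0002 0.002 ] disc z-tcp 0.0375 normal [-0.052 -0.001  0.999] 4282 32
tcp [0.6008 0.0915 0.1153] q6 -1.62 t 29.45
jl disc/rim [0.5996 0.0127 0.0736] R 0.0377 span 6.2
```

>>> jog_arm(series=[[[1.4,-20,0,0,0,0,10],[0,-25,0,0,0,0,10],[0,-20,0,0,0,0,10],[0,-15.8,0,0,0,0,10],[0,0,15,0,0,0,10],[0,0,18,0,0,0,10],[0,0,10,0,0,0,10],[0,0,4,0,0,0,10],[0,0,0,0,0,0,10],[0,0,0,0,0,0,10]]])

```text
time_s: 30.45
eef_pos: [0.5998, 0.0109, 0.0687]
eef_rot: [0.0, -0.0, 1.0, -0.0]
wrist_force: [0.4, -0.9, -0.5]
opening: 0.234
grasp_force: 58.8
```

```bash
python3 -c "
from h import *
held('ll',.0377);look(['jl'])"
```

```text
held off [-0.0002  0.0021] disc z-tcp 0.0371 normal [-0.049  0.     0.999] 4318 28
tcp [0.6001 0.0107 0.0691] q6 -1.75 t 30.55
jl disc/rim [0.5993 0.0123 0.0738] R 0.0372 span 6.1
```

Aligned within 0.7 mm; lowering 23.5 mm.

>>> jog_arm(series=[[[0.5,0,5,0,0,0,10],[0,0,5,0,0,0,10],[0,0,5,0,0,0,10],[0,0,4,0,0,0,10],[0,0,2,0,0,0,10],[0,0,1,0,0,0,10],[0,0,1,0,0,0,10],[0,0,1,0,0,0,10],[0,0,0,0,0,0,10],[0,0,0,0,0,0,10]]])

```text
time_s: 31.55
eef_pos: [0.5991, 0.0106, 0.0456]
eef_rot: [0.0, -0.0, 1.0, -0.0]
wrist_force: [-4.5, -0.2, 8.3]
opening: 0.235
grasp_force: 59.8
```

>>> jog_arm(series=[[[0,0,0,0,0,0,22],[0,0,0,0,0,0,28],[0,0,0,0,0,0,35],[0,0,0,0,0,0,45],[0,0,0,0,0,0,45],[0,0,0,0,0,0,45],[0,0,-10,0,0,0,45],[0,0,-30,0,0,0,45],[0,0,-40,0,0,0,45],[0,0,-20,0,0,0,45]]])

```text
time_s: 32.55
eef_pos: [0.6007, 0.0103, 0.1487]
eef_rot: [0.003, -0.0, 1.0, -0.0]
wrist_force: [0.8, 0.5, -0.3]
opening: 0.523
grasp_force: 0.0
```

>>> jog_arm(series=[[[20,0,0,0,0,0,45],[25,-25,0,0,0,0,45],[0,-40,0,0,0,0,45],[0,-40,0,0,0,0,45],[0,-40,0,0,0,0,45],[0,-40,0,0,0,0,45],[0,-40,0,0,0,0,45],[0,-40,0,0,0,0,45],[0,-40,0,0,0,0,45],[0,-28,0,0,0,0,45]]])

```text
time_s: 33.55
eef_pos: [0.5537, -0.3254, 0.1453]
eef_rot: [0.0, 0.001, 1.0, -0.001]
wrist_force: [1.1, 0.3, 1.0]
opening: 0.528
grasp_force: 0.0
```

>>> jog_arm(series=[[[0,0,0,0,0,0,45],[0,0,20,0,0,0,45],[0,0,30,0,0,0,45],[0,0,25,0,0,0,45],[0,0,10,0,0,0,45],[0,0,0,0,0,0,45],[0,0,0,0,0,0,45],[0,0,0,0,0,0,45],[0,0,0,0,0,0,45],[0,0,0,0,0,0,45]]])

```text
time_s: 34.55
eef_pos: [0.5545, -0.3228, 0.0604]
eef_rot: [0.001, -0.0, 1.0, -0.001]
wrist_force: [-0.3, 0.4, 0.3]
opening: 0.524
grasp_force: 0.0
```

```bash
python3 -c "
from h import *
look(['lx','jx','pl'])
tips()"
```

```text
tcp [ 0.5543 -0.3227  0.0601] q6 -2.28 t 34.6
lx disc/rim [ 0.5558 -0.3208  0.0191] R 0.0425 span 6.1 knob [ 0.5558 -0.3208  0.0121] 0.049
jx disc/rim [ 0.4618 -0.3878  0.0816] R 0.0434 span 6.2
pl few
tcp [ 0.5542 -0.3227  0.0599] op 44.5 tipz [0.1005 0.1017 0.1026] rel 0.0418 x 0.5428 0.5659 y- -0.357 -0.3429 y+ -0.2986 -0.2848
```

>>> jog_arm(series=[[[-1.4,0,20,0,0,0,45],[0,0,20,0,0,0,45],[0,0,20,0,0,0,45],[0,0,12,0,0,0,45],[0,0,7,0,0,0,45],[0,0,0,0,0,0,45],[0,0,0,0,0,0,45],[0,0,0,0,0,0,30],[0,0,0,0,0,0,15],[0,0,0,0,0,0,10]]])

```text
time_s: 35.65
eef_pos: [0.5562, -0.3232, -0.0184]
eef_rot: [0.001, -0.0, 1.0, -0.001]
wrist_force: [-1.1, 0.8, 4.0]
opening: 0.237
grasp_force: 58.8
```

>>> jog_arm(series=[[[0,0,0,0,0,0,10],[0,0,0,0,0,0,10],[0,0,0,0,0,0,10],[0,0,0,0,0,0,10],[2,0,-8,0,0,0,10],[5,0,-15,0,0,0,10],[5,0,-25,0,0,0,10],[3,0,-35,0,0,0,10],[0,0,-40,0,0,0,10],[0,0,-25,0,0,0,10]]])

```text
time_s: 36.65
eef_pos: [0.5409, -0.3233, 0.1327]
eef_rot: [0.002, -0.0, 1.0, -0.001]
wrist_force: [-0.2, -0.3, -0.5]
opening: 0.234
grasp_force: 58.7
```

>>> jog_arm(series=[[[0,0,0,0,0,0,10],[0,0,0,0,0,0,10],[0,0,0,0,0,0,10],[0,0,0,0,0,0,10],[0,0,0,0,0,0,10],[0,0,0,0,0,0,10],[0,0,0,0,0,0,10],[0,0,0,0,0,0,10],[0,0,0,0,0,0,10],[0,0,0,0,0,0,10]]])

```text
time_s: 37.65
eef_pos: [0.5403, -0.3225, 0.1283]
eef_rot: [-0.0, -0.0, 1.0, -0.0]
wrist_force: [-0.4, 0.2, -0.9]
opening: 0.235
grasp_force: 58.7
```

```bash
python3 -c "
from h import *
held('lx',.0377);look(['jx'])"
```

```text
held off [-0.0002  0.002 ] disc z-tcp 0.0374 normal [-0.032 -0.003  0.999] 6446 40
tcp [ 0.5404 -0.3225  0.1283] q6 -2.3 t 37.75
jx disc/rim [ 0.4615 -0.3876  0.0817] R 0.0436 span 6.1
```

>>> jog_arm(series=[[[20,-17,0,0,0,0,10],[25,-22,0,0,0,0,10],[20,-18,0,0,0,0,10],[13.7,-10.1,0,0,0,0,10],[0,0,15,0,0,0,10],[0,0,20,0,0,0,10],[0,0,12,0,0,0,10],[0,0,4,0,0,0,10],[0,0,0,0,0,0,10],[0,0,0,0,0,0,10]]])

```text
time_s: 38.75
eef_pos: [0.4623, -0.3896, 0.0778]
eef_rot: [0.0, -0.0, 1.0, -0.0]
wrist_force: [-0.4, 0.1, 0.1]
opening: 0.239
grasp_force: 58.7
```

```bash
python3 -c "
from h import *
held('lx',.0377);look(['jx'])"
```

```text
held off [-0.0003  0.0022] disc z-tcp 0.0371 normal [-0.028 -0.002  1.   ] 6444 32
tcp [ 0.4623 -0.39    0.0782] q6 -2.47 t 38.85
jx disc/rim [ 0.461  -0.3879  0.0818] R 0.0433 span 6.3
```

>>> jog_arm(series=[[[0.7,0,5,0,0,0,10],[0,0,5,0,0,0,10],[0,0,5,0,0,0,10],[0,0,4,0,0,0,10],[0,0,2.5,0,0,0,10],[0,0,1,0,0,0,10],[0,0,1,0,0,0,10],[0,0,1,0,0,0,10],[0,0,0,0,0,0,10],[0,0,0,0,0,0,10]]])

```text
time_s: 39.85
eef_pos: [0.4611, -0.3897, 0.0537]
eef_rot: [0.0, -0.0, 1.0, -0.0]
wrist_force: [-3.0, 1.2, 4.9]
opening: 0.238
grasp_force: 59.2
```

Contact at seating height. Releasing, lifting, then final check.

>>> jog_arm(series=[[[0,0,0,0,0,0,22],[0,0,0,0,0,0,28],[0,0,0,0,0,0,35],[0,0,0,0,0,0,45],[0,0,0,0,0,0,45],[0,0,0,0,0,0,45],[0,0,-10,0,0,0,45],[0,0,-30,0,0,0,45],[0,0,-40,0,0,0,45],[0,0,-30,0,0,0,45]]])

```text
time_s: 40.85
eef_pos: [0.4614, -0.3901, 0.1659]
eef_rot: [0.001, -0.0, 1.0, -0.001]
wrist_force: [0.1, -0.5, -0.0]
opening: 0.527
grasp_force: 0.0
```

>>> jog_arm(series=[[[0,0,0,0,0,0,45],[0,0,0,0,0,0,45],[30,0,0,0,0,0,45],[30,0,0,0,0,0,45],[30,0,0,0,0,0,45],[20,0,0,0,0,0,45],[0,0,0,0,0,0,45],[0,0,0,0,0,0,45],[0,0,0,0,0,0,45],[0,0,0,0,0,0,45]]])

```text
time_s: 41.85
eef_pos: [0.3517, -0.3894, 0.1625]
eef_rot: [-0.0, -0.001, 1.0, 0.0]
wrist_force: [0.0, -0.3, 0.1]
opening: 0.529
grasp_force: 0.0
```

Run:
```python
from h import *
c=ctrl.camera("top");P=cloud(c)[c["z_map"]>0]
for k in("ps","pm","pl","px"):
    x,y,z,r=T[k];T[k]=(x-.0013,y-.003,z,r);o=meas(P,k);print(*o)
    x,y=o[2][:2] if len(o)>2 else (x,y)
    d=np.hypot(P[:,0]-x,P[:,1]-y);q=P[(d<r-.004)&(d>.015)&(abs(P[:,2]-z)<.01)]
    print("  slope",np.linalg.lstsq(np.c_[q[:,:2]-[x,y],np.ones(len(q))],q[:,2],rcond=None)[0].round(4))
cv2.imwrite("pics/top1.png",cv2.resize(np.clip(c["frame"][140:310,160:460]*1.6,0,255).astype('uint8'),None,fx=2.66,fy=2.66,interpolation=cv2.INTER_CUBIC))
```

```text
ps disc/rim [0.6009 0.2599 0.0664] R 0.0243 span 6.1
  slope [-0.0041 -0.0077  0.0665]
pm disc/rim [0.4774 0.0501 0.0749] R 0.0303 span 6.0
  slope [0.0022 0.0124 0.0749]
pl disc/rim [0.5986 0.0093 0.083 ] R 0.0364 span 5.9
  slope [-0.0024  0.0044  0.083 ]
px disc/rim [ 0.4597 -0.3902  0.091 ] R 0.0422 span 6.0
  slope [0.0029 0.0004 0.0911]
```

View pics/top1.png

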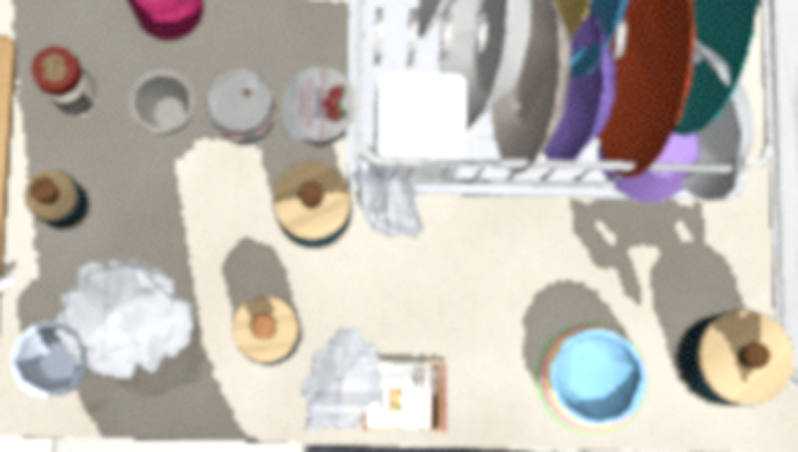

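All four lids sit flat at the right heights: crop (58,195), (312,200), (266,328) and (745,357). Jars and bystanders are unmoved.

```bash
python3 -c "
from bench import ctrl
print(ctrl.hand_in())"
```

```text
the job is handed in; nothing more can be done
None
```

All four lids are on their matching jars, placed from smallest to largest. Each disc measured flat at its seated height in the final camera check; the job was handed in after about 42 s of the 99 s allowed.

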